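Seat the blank in the drilling fixture and snap its toggle clamp shut

ROBOT

A 7-joint arm with a two-finger parallel gripper is mounted at the origin on the work surface. World frame = base frame: x ahead of the robot, y to its left, z up, the work surface at z = 0. Lengths are in mm, angles in rad, forces in N, time in s.
With the tool pointing down it reaches from about 400 to 850 mm from the base axis. Payload 10.4 kg.
Tool frame: the origin (TCP) lies between the finger pads; the fingertips stand 8 mm ahead of it and the grasp point (between the pads) lies 11 mm behind it (tcp_to_tips is the y of the fingertips in the tool frame, in mm); y points along the fingers, x is the direction in which the jaws open and shut, and the axes are right-handed (so a half turn about y gives the same grasp; the last joint's range is limited). The gripper opens to 85 mm and grips with 20 to 120 N. Pads are 22 mm wide; open, the fingers measure 114 mm over their backs; the gripper's body (76 mm by 85 mm) begins 54 mm behind the grasp point. The pads swing forward as they close: fully open they stand 13 mm farther back than shut.
Start: joints at [-1.367, 0.332, -0.065, 1.46, 0.022, 1.35, -0.088], TCP at [140.523, 609.019, 239.338] pointing down, gripper open.
Joint ranges: [-2.6, 2.6], [-0.5, 2.12], [-1.47, 1.34], [0.16, 2.42], [-1.27, 4.41], [0.06, 2.06], [-2.6, 2.6]. Speed limits (rad/s): [2.22, 2.22, 2.79, 2.79, 3.14, 3.14, 3.14].

INTERFACE

Orientations are given as a 3x3 rotation matrix whose columns are the frame's x, y, z axes.
In Python, from workcell import state, capture, close_job, tcp_to_tips gives the robot as it stands. The module is installed in compiled form; this text tells all that it offers.
- The arm moves only by the tool move_arm, never from a script. Its argument "moves" is a list of rows, each a list of 2 entries, a list of its own where there are three numbers: the shift along the tool's x, y, z normalised to -1 to 1, where 1 is 0.2 m, then the turn, a rotation vector about the tool's x, y, z normalised to -1 to 1, where 1 is pi rad. In form: [[[dx, dy, dz], [ax, ay, az]], ...]. A call has 1 to 12 rows; each row is the pose to reach, as a shift and turn from the pose commanded when the call began, along the tool's axes at that moment, turning the shorter way round; what a row does not reach only later rows make up. A row lasts 1/10 s, in which the tool goes at most 50 mm and 8.59 degrees, less where a joint would pass 70% of its speed; a pose out of reach is approached as far as the arm can. A call with a number of a shift or a turn outside -1 to 1 is refused whole. A call with a gripper value outside its range is refused whole. "gripper" is the opening, from 0 (shut) to 1 (fully open), set as the call begins (left out, the last holds). The fingers move at their own pace and stop on an object; "newtons" is the grip in N (left out, the last holds). Time passes only in rows, so rows that repeat a pose let the fingers close. It gives the time, the measured TCP pose, the force and the opening at its end, in the units of the state.
- state(): the state, without advancing time (a new reading comes with each control period).
- capture(name): name is "scene" or "top"; returns a dict with "img" (420x560x3 uint8, blue, green, red), "intrinsics" (3x3 intrinsics, pixels), "world_from_camera" (4x4, takes a point from camera to world coordinates). Camera axes: x right, y up, looking along -z (the intrinsics and any distortion apply to the point x, -y, -z); pixel columns grow to the right and rows downward; lengths in mm; the calibration is good to about 2 mm. A picture is of the moment at which its call begins. There is no depth.
- close_job(): hands the job in, once; it reports no verdict.
The state is a dict: "time_s": time; "q": joint angles; "qd": joint speeds; "tau": joint torques, N m; "eef_pos": TCP position; "eef_rot": TCP orientation; "wrist_force": force on the tool from outside, world axes, zero at the start; "moment": the same for the moment, N m; "grip_width": finger opening in mm.
Only numpy, scipy, OpenCV 4.12 (cv2) and the standard library are available. Lean on these libraries where they do the work, as an engineer would, in place of code of your own. Each camera call takes 0.05 s, during which the arm holds its last target.

TASK

Get the bar in the drilling fixture ready for drilling: with the fingertips, push it along its channel until it is fully home against the end stop, then push the toggle clamp's handle over its dead point, away from the bar and down, until it snaps into lock and the pad holds the bar. Only push: do not pick anything up, and leave the other things on the bench where they are.

Things in the scene. Friction and masses are not known exactly. Their poses are not given: they have to be found in the camera images.
- fixture: drilling fixture fixed to the bench: dark steel plate 180 (x) x 280 (y) x 15 mm. Origin: centre of its underside, at bench height; x points away from the robot, y along the channel towards the end stop, z up. Place and yaw (within 0.35 rad) vary. The clamp's steel bracket stands on it at x = 5 to 65, y = 33 to 77 mm, up to z = 62 mm
- channel (a point): middle of the channel's floor, fixture (-45, 0, 15) mm. The channel runs along fixture y between two steel rails 43 mm apart, each 12 mm wide and 6 mm high (tops at z = 21 mm), from y = -100 to +115 mm; open at its -y end, closed by the end stop at its +y end
- stop_face (a point): middle of the end stop's face that the bar's +y end must touch, fixture (-45, 115, 25) mm. The stop is a steel block 67 mm wide, 20 mm thick, its top at z = 34 mm
- blank: the bar to be drilled: aluminium, 40 (x) x 140 (y) x 20 mm, about 0.3 kg, loose in the channel, its y axis along fixture y. Origin: centre of its underside. Starts 20 to 50 mm short of the stop; push on its -y end face. Its upper 14 mm stand above the rails (top at fixture z = 35 mm). Home: +y end touching the stop, origin at fixture (-45, 45, 15) mm
- handle (a joint): angle of the clamp handle (rad) about fixture y. 0 = open: upright, leaning 0.2 rad to fixture -x. Grows as the handle goes over to +x and down, to 1.40 = locked, 1.2 rad from upright. A spring drives it back to 0 before the dead point at 1.05 and on to 1.40 after it. It takes about 8 N at handle_grip, square to the handle, over the first half, then less and less up to the dead point; 5 N there keep it locked
- handle_pivot (a point): the handle's pivot, fixture (40, 55, 55) mm. The handle is a steel rod 12 mm thick with a black rubber grip 20 mm thick, from 52 mm to its round end 128 mm from the pivot
- handle_grip (a point): point on the handle's centre line inside the rubber grip, 105 mm from the pivot: fixture (19, 55, 158) mm when open, (138, 55, 93) mm when locked. Push on the side that faces the channel, above the hold-down arm; the upper side as the handle goes down
- clamp_pad: black rubber pad 16 mm across, 10 mm thick, sprung, under the tip of the clamp's hold-down arm (steel, 14 mm wide, 67 mm from hinge at fixture (22, 55, 50) mm to pad). Origin: centre of its underside. Open, the arm slopes up 1.0 rad over the channel, to 120 mm above the bench; it comes down with the handle. Locked, the pad presses the bar's top with about 4 N at fixture (-45, 55) mm
- chuck_key: bystander, loose, to be left alone: drill-chuck key, a dark T of 70 x 62 x 16 mm, lying on the fixture plate to the right of the clamp (fixture -y). Origin: centre of its underside
- dowel: bystander, loose, to be left alone: steel dowel pin 16 mm across, 30 mm tall, standing on the fixture plate's far left corner. Origin: centre of its underside
- punch: bystander, loose, to be left alone: centre punch, 120 mm long, 12 mm thick, lying on the table to the right of the fixture. Origin: centre of its underside
- spare_bar: bystander, loose, to be left alone: spare bar, the very same shape as the blank (40 x 140 x 20 mm), lying on the table itself to the left of the fixture, not in its channel. Origin: centre of its underside
- oil_bottle: bystander, loose, to be left alone: white oil bottle 52 mm across, 150 mm tall, far left on the table. Origin: centre of its underside
- brush: bystander, loose, to be left alone: brush 200 mm long lying far right on the table. Origin: centre of its underside
- hammer: bystander, loose, to be left alone: hammer 260 mm long lying left on the table. Origin: centre of its underside
Mind the look-alikes: they are no part of the job. What is shaped like the blank but blue or turquoise is not meant.

How it is judged (in metres and radians):
On the way, in this order (a step that is already met when the one before it is completed fails the run):
1. the bar is home against the end stop (within 2 mm) while the clamp is still open (y of blank in the frame of fixture above 0.043 m and value of joint handle below 0.5 rad), for 0.1 s.
2. the handle has gone past its dead point and snapped into lock (beyond 1.33 rad) (value of joint handle above 1.33 rad), for 0.2 s.
At the end, for the whole second after the job is handed in: The handle is locked (joint beyond 1.33 rad), the bar lies flat in its channel within 2 mm of the end stop and at rest, and the pad presses on it with more than 2 N (value of joint handle above 1.33 rad and y of blank in the frame of fixture between 0.043 and 0.048 m and x of blank in the frame of fixture between -0.049 and -0.041 m and z of blank in the frame of fixture below 0.018 m and angle between the y axis of blank and the y axis of fixture, either way round below 0.06 rad and contact force between clamp_pad and blank above 2 N and linear speed of blank below 0.01 m/s); the robot touches nothing.
It fails at once if the bar is lifted (more than 8 mm) or tipped (more than 0.2 rad) (z of blank in the frame of fixture above 0.023 m or angle between blank's own z axis and vertical above 0.2 rad).
It fails at once if a bystander is moved by more than 20 mm (distance of any of chuck_key, dowel, punch, spare_bar, oil_bottle, brush, hammer from where it was at the start of the episode above 0.02 m).
It also fails if it takes over 48 s, if anything falls off the work surface, if the arm or the gripper's body presses on something with over 40 N, if the wrist force passes 120 N, or if a joint passes its speed limit or range.

## Working session

There is one attempt and no reset: what is moved stays moved. The work goes in short steps, Python scripts to look and compute and a tool call to move; the robot and the scene stay as the last step left them, time stands still between calls to the robot, and variables do not carry over. Pictures are saved under pics/ and viewed, and the job is handed in when it is done.

Besides the shell and the picture viewer there is one more tool, called after ">>>" by a JSON object that holds its "method" and its "body". move_arm: Moves the arm, as the interface text tells. Scaled input: -1 to 1 covers 0.2 m each way for a shift and pi rad each way for a turn. Its arguments: {"type":"object","properties":{"moves":{"type":"array","items":{"type":"array"}},"gripper":{"type":"number"},"newtons":{"type":"number"}},"required":["moves"]}

```bash
mkdir -p pics; python3 - <<'E'
from workcell import state,capture,tcp_to_tips
import cv2,pickle
s=state();print(s,tcp_to_tips)
for n in("scene","top"):
    c=capture(n);cv2.imwrite(f"pics/{n}0.png",c["img"]);pickle.dump(c,open(n+"0.pkl","wb"));print(n,c["intrinsics"],c["world_from_camera"])
E
```

```text
{'time_s': 0.0, 'q': array([-1.36661464,  0.33286605, -0.06473283,  1.46094805,  0.02160314,
        1.34986529, -0.08849577]), 'qd': array([-0.00167068,  0.00060518,  0.00071162, -0.00031537, -0.00095991,
        0.00052212, -0.00011817]), 'tau': array([ 9.78864300e-04, -6.25433278e+01,  4.98507579e-02, -3.91606057e+01,
        1.63194659e-02,  9.84642422e-03, -6.90802349e-07]), 'eef_pos': array([140.4325221 , 608.65281783, 238.51641261]), 'eef_rot': array([[ 2.24786987e-01, -2.57875932e-04, -9.74407894e-01],
       [ 9.74406937e-01, -1.36678503e-03,  2.24787128e-01],
       [-1.38977331e-03, -9.99999033e-01, -5.59593922e-05]]), 'wrist_force': array([ 0.00422026, -0.04494306,  0.68022057]), 'moment': array([-0.01976961, -0.01357416,  0.0103182 ]), 'grip_width': 85.42617290350051} 8.0
scene [[533.33372814   0.         285.80482858]
 [  0.         533.33372814 203.01319138]
 [  0.           0.           1.        ]] [[ 6.85400388e-01 -5.69702324e-01  4.53503661e-01  1.12565626e+03]
 [ 7.28057492e-01  5.46934120e-01 -4.13273949e-01 -5.62027031e+02]
 [-1.25934964e-02  6.13434863e-01  7.89644903e-01  1.23391324e+03]
 [ 0.00000000e+00  0.00000000e+00  0.00000000e+00  1.00000000e+00]]
top [[392.24214724   0.         271.96758419]
 [  0.         392.24214724 211.70081626]
 [  0.           0.           1.        ]] [[-2.07949310e-02  9.94770397e-01 -9.99971414e-02  3.51468186e+02]
 [-9.99453230e-01 -2.32554795e-02 -2.35036879e-02  8.09141418e+00]
 [-2.57062544e-02  9.94537084e-02  9.94710083e-01  1.18033176e+03]
 [ 0.00000000e+00  0.00000000e+00  0.00000000e+00  1.00000000e+00]]
```

View pics/scene0.png

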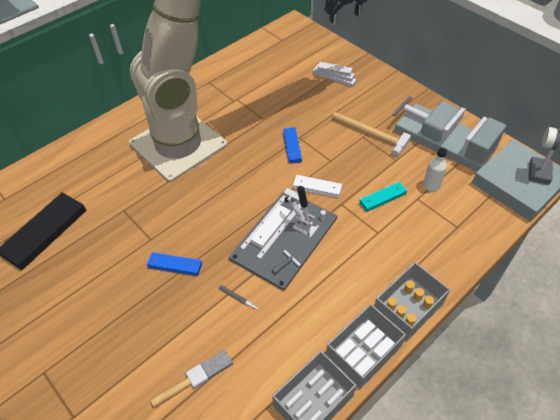

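View pics/top0.png

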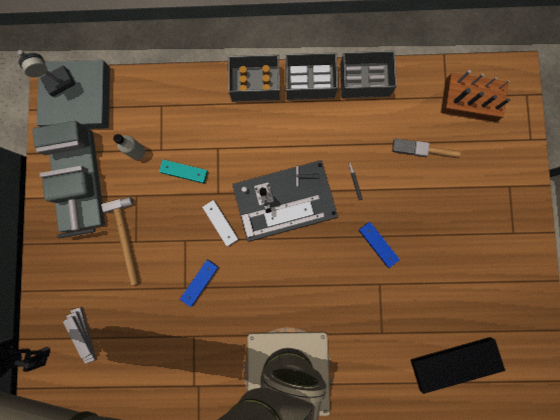

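The silver bar in the fixture channel, at about top (293,215), is the blank. The white one at (220,223) is the spare, lying on the table. The blue and turquoise bars are decoys. I'll zoom in to confirm.

```bash
python3 - <<'E'
import cv2
a=cv2.imread("pics/top0.png")[150:250,225:345];cv2.imwrite("pics/topc.png",cv2.resize(a,None,fx=6,fy=6,interpolation=cv2.INTER_CUBIC))
a=cv2.imread("pics/scene0.png")[170:295,220:350];cv2.imwrite("pics/scenec.png",cv2.resize(a,None,fx=4.6,fy=4.6,interpolation=cv2.INTER_CUBIC))
E
```

```text
(no output)
```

View pics/topc.png

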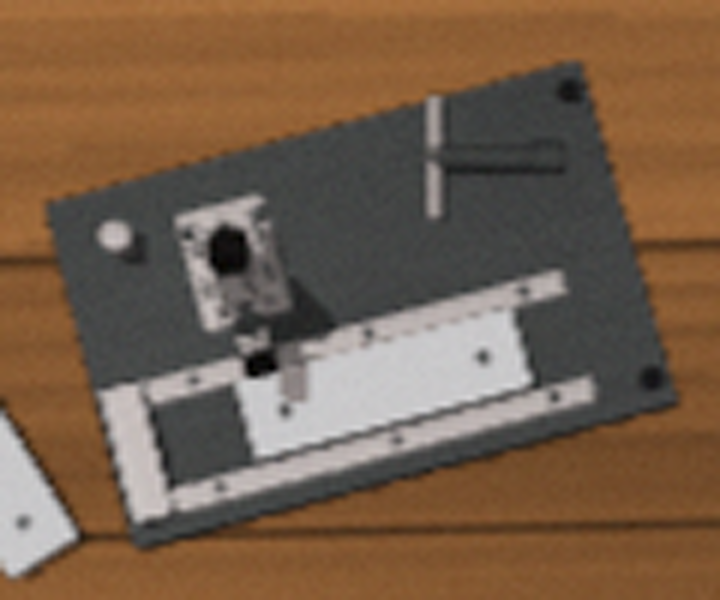

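View pics/scenec.png

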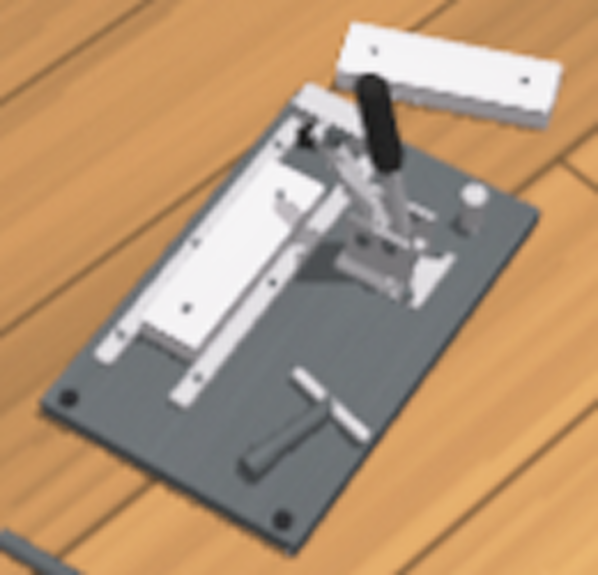

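```bash
cat > h.py <<'E'
import numpy as np,pickle
def cam(n):
    c=pickle.load(open(n+"0.pkl","rb"));return c["intrinsics"],c["world_from_camera"]
C={n:cam(n) for n in("top","scene")}
def proj(n,P):
    K,T=C[n];p=np.c_[P,np.ones(len(P))]@np.linalg.inv(T).T
    x,y,z=p[:,0],-p[:,1],-p[:,2];return np.c_[K[0,0]*x/z+K[0,2],K[1,1]*y/z+K[1,2]]
def ray(n,uv,z):
    K,T=C[n];d=T[:3,:3]@np.array([(uv[0]-K[0,2])/K[0,0],-(uv[1]-K[1,2])/K[1,1],-1]);o=T[:3,3];return o+d*(z-o[2])/d[2]
def uc(p):p=np.array(p,float);return (p+.5)/6-.5+[225,150]
def us(p):p=np.array(p,float);return (p+.5)/4.6-.5+[220,170]
def f2w(P,q):
    c,s=np.cos(q[2]),np.sin(q[2]);P=np.atleast_2d(P).astype(float);return np.c_[q[0]+c*P[:,0]-s*P[:,1],q[1]+s*P[:,0]+c*P[:,1],P[:,2]]
E
python3 - <<'E'
from h import *
from scipy.optimize import least_squares
F=[[90,140,15],[90,-140,15],[-90,-140,15],[-90,140,15]]
t=uc([[48,202],[580,62],[678,405],[140,548]]);s=us([[540,213],[290,545],[45,405],[310,85]])
for use in("t","s","ts"):
    f=lambda q:np.concatenate([(proj("top",f2w(F,q))-t).ravel()*('t'in use),(proj("scene",f2w(F,q))-s).ravel()*('s'in use)])
    r=least_squares(f,[450,0,.2]);print(use,r.x,np.round(r.fun,1))
q=r.x
def w2f(p):
    c,s_=np.cos(q[2]),np.sin(q[2]);d=p[:2]-q[:2];return np.array([c*d[0]+s_*d[1],-s_*d[0]+c*d[1]])
for k in[[513,310],[532,385],[238,385],[258,458]]:print(w2f(ray("top",uc(k),35)))
for k in[[145,325],[200,353],[325,185],[272,158]]:print(w2f(ray("scene",us(k),35)))
print("grip",f2w([[19,55,158],[138,55,93],[40,55,55]],q))
for n in C: print(n,proj(n,f2w([[19,55,158]],q)))
E
```

```text
t [ 5.02746682e+02 -3.43781305e+00  2.38462114e-01] [-0.4  0.2  0.6 -0.4  0.6 -0.1 -0.8  0.3  0.  -0.   0.  -0.  -0.  -0.
 -0.   0. ]
s [ 5.06133425e+02 -3.82456970e+00  2.26950959e-01] [-0.  -0.   0.  -0.   0.  -0.  -0.  -0.   1.6 -0.3  0.9  0.8 -1.4 -1.4
 -1.2  0.7]
ts [ 5.04376595e+02 -3.49172669e+00  2.32905061e-01] [-0.3 -0.7  0.8 -0.7  0.5 -0.4 -1.  -0.4  1.  -1.   0.9  0.3 -1.6 -1.6
 -1.9  0.3]
[-26.35672491 -69.70668387]
[-64.29190366 -69.05417722]
[-27.93729668  69.75908594]
[-65.03855004  69.22350757]
[-58.16428141 -74.66106006]
[-19.79927814 -73.17291462]
[-25.61040296  69.10710657]
[-64.56183346  68.87348323]
grip [[510.169314    54.40857048 158.        ]
 [625.95631386  81.87437947  93.        ]
 [530.60231397  59.25547795  55.        ]]
top [[263.12341484 190.78920283]]
scene [[301.4158371  192.29953073]]
```

The fixture is at about (504, -3.5) with yaw 0.235. The blank's centre is at y≈0, so it needs about 45 mm of travel. I'll move over with the gripper shut and the tool x axis along fixture x.

```bash
cat >> h.py <<'E'
Q=np.array([504.2,-3.5,0.235])
def go(targets,ang=None):
    """targets: world TCP; ang: world angle of tool x (tool down)"""
    from workcell import state
    from scipy.spatial.transform import Rotation as Ro
    s=state();R=s["eef_rot"];p=s["eef_pos"]
    for t in np.atleast_2d(targets):print("shift",np.round(R.T@(t-p)/200,3))
    if ang is not None:
        x=np.array([np.cos(ang),np.sin(ang),0]);y=np.array([0,0,-1.]);G=np.c_[x,y,np.cross(x,y)]
        print("turn",np.round(Ro.from_matrix(R.T@G).as_rotvec()/np.pi,4))
    print(np.round(p,1),"F",np.round(s["wrist_force"],1),"t",s["time_s"],"q7",s["q"][6],"grip",s["grip_width"])
E
python3 -c "
from h import *
go([[290,490,239],[320,470,239]],.235)"
```

```text
shift [-0.41  -0.001 -0.862]
shift [-4.740e-01 -1.000e-03 -1.031e+00]
turn [ 2.00e-04  3.53e-01 -4.00e-04]
[140.5 608.7 238.6] F [ 1.1  0.6 -0.4] t 0.1 q7 -0.08848110361020799 grip 85.54927828505882
```

>>> {"method": "move_arm", "body": {"moves": [[[-0.41,0,-0.86],[0,0.353,0]],[[-0.41,0,-0.86],[0,0.353,0]],[[-0.41,0,-0.86],[0,0.353,0]],[[-0.41,0,-0.86],[0,0.353,0]],[[-0.41,0,-0.86],[0,0.353,0]],[[-0.41,0,-0.86],[0,0.353,0]],[[-0.41,0,-0.86],[0,0.353,0]],[[-0.41,0,-0.86],[0,0.353,0]]], "gripper": 0}}

```text
time_s: 0.9
eef_pos: [289.6, 490.2, 239.0]
eef_rot: [[0.974, -0.0, -0.227], [0.227, -0.001, 0.974], [-0.0, -1.0, -0.0]]
wrist_force: [0.4, -0.7, 0.4]
grip_width: -0.1
```

```bash
python3 -c "
from h import *
go([[400,330,239]],.235)"
```

```text
shift [ 0.356  0.    -0.906]
turn [ 0.0001 -0.0018 -0.0001]
[289.6 490.2 239. ] F [ 0.4 -0.7  0.4] t 0.9 q7 -0.8631083068558776 grip -0.07564565630105398
```

>>> {"method": "move_arm", "body": {"moves": [[[0,0,-1],[0,0,0]],[[0,0,-1],[0,0,0]],[[0,0,-1],[0,0,0]],[[0,0,-1],[0,0,0]],[[0,0,-1],[0,0,0]]]}}

```text
time_s: 1.4
eef_pos: [338.3, 290.1, 239.4]
eef_rot: [[0.974, -0.0, -0.225], [0.225, -0.0, 0.974], [-0.0, -1.0, -0.0]]
wrist_force: [-0.7, 0.7, -0.5]
grip_width: -0.3
```

>>> {"method": "move_arm", "body": {"moves": [[[0,0,-1],[0,0,0]],[[0,0,-1],[0,0,0]],[[0,0,-1],[0,0,0]],[[0,0,-1],[0,0,0]],[[0,0,-1],[0,0,0]]]}}

```text
time_s: 1.9
eef_pos: [383.9, 96.0, 239.4]
eef_rot: [[0.974, 0.0, -0.225], [0.225, 0.001, 0.974], [0.0, -1.0, 0.001]]
wrist_force: [0.9, 1.5, 0.8]
grip_width: -0.1
```

>>> {"method": "move_arm", "body": {"moves": [[[0,0,-1],[0,0,0]],[[0,0,-1],[0,0,0]],[[0,0,-1],[0,0,0]],[[0,0,-1],[0,0,0]],[[0,0,-1],[0,0,0]]]}}

```text
time_s: 2.4
eef_pos: [429.8, -98.9, 239.6]
eef_rot: [[0.974, 0.001, -0.225], [0.225, -0.001, 0.974], [0.001, -1.0, -0.001]]
wrist_force: [-0.4, 0.7, 0.1]
grip_width: 0.1
```

```bash
python3 -c "
from h import *
t=f2w([[-45,-103,100],[-45,-103,34]],Q);print(t)
go(t,.235)"
```

```text
[[ 484.41968215 -114.14691151  100.        ]
 [ 484.41968215 -114.14691151   34.        ]]
shift [ 0.248  0.699 -0.135]
shift [ 0.248  1.029 -0.134]
turn [ 0.0004 -0.0027  0.0003]
[429.8 -98.9 239.6] F [-0.4  0.7  0.1] t 2.4 q7 0.22676630385899987 grip 0.1294518850084476
```

>>> {"method": "move_arm", "body": {"moves": [[[0.25,0.2,-0.15],[0,-0.003,0]],[[0.25,0.4,-0.15],[0,-0.003,0]],[[0.25,0.6,-0.15],[0,-0.003,0]],[[0.25,0.8,-0.15],[0,-0.003,0]],[[0.25,0.88,-0.15],[0,-0.003,0]],[[0.25,0.88,-0.15],[0,-0.003,0]]]}}

```text
time_s: 3.0
eef_pos: [483.2, -109.9, 60.8]
eef_rot: [[0.97, -0.005, -0.242], [0.242, -0.001, 0.97], [-0.005, -1.0, 0.0]]
wrist_force: [-0.8, 0.9, 0.2]
grip_width: -0.1
```

```bash
python3 - <<'E'
from h import *
from workcell import capture
import cv2
t=f2w([[-45,-103,34]],Q);go(t,.235)
for n,sl in(("top",np.s_[150:270,225:365]),("scene",np.s_[150:295,190:350])):
    a=capture(n)["img"][sl];cv2.imwrite(f"pics/{n}1.png",cv2.resize(a,None,fx=4,fy=4,interpolation=cv2.INTER_CUBIC))
E
```

```text
shift [ 0.002  0.134 -0.022]
turn [-0.0001  0.0031 -0.0017]
[ 483.2 -109.9   60.8] F [-0.8  0.9  0.2] t 3.0 q7 0.6628690542779315 grip -0.08124688780713424
```

View pics/top1.png

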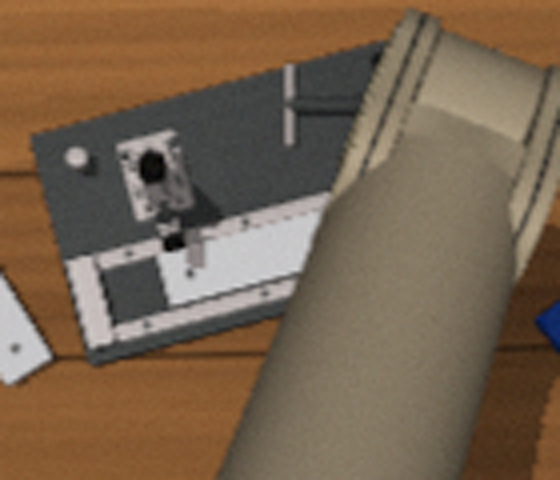

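View pics/scene1.png

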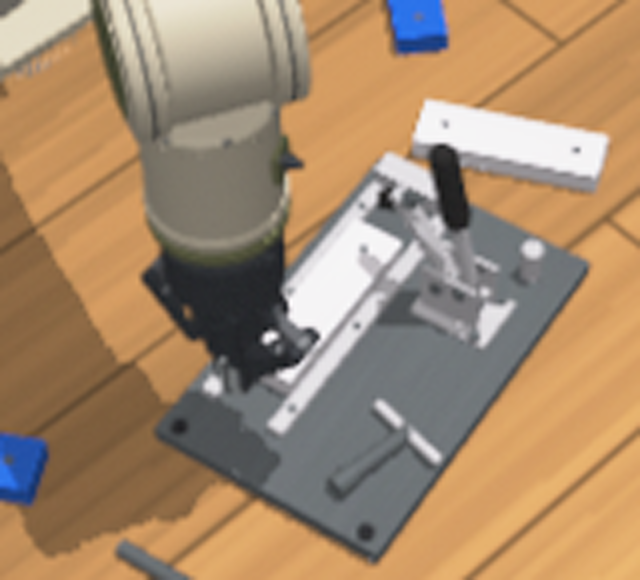

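The fingertips are behind the bar's -y end, in line with the channel. I'll go down and push in.

>>> {"method": "move_arm", "body": {"moves": [[[0,0.07,0],[0,0.003,0]],[[0,0.134,0],[0,0.003,0]],[[0,0.134,0.03],[0,0.003,0]],[[0,0.134,0.06],[0,0.003,0]],[[0,0.134,0.09],[0,0.003,0]],[[0,0.134,0.12],[0,0.003,0]],[[0,0.134,0.15],[0,0.003,0]],[[0,0.134,0.18],[0,0.003,0]],[[0,0.134,0.2],[0,0.003,0]],[[0,0.134,0.2],[0,0.003,0]]]}}

```text
time_s: 4.1
eef_pos: [475.3, -71.0, 36.6]
eef_rot: [[0.972, 0.0, -0.234], [0.234, 0.001, 0.972], [0.0, -1.0, 0.001]]
wrist_force: [0.8, -0.6, -0.1]
grip_width: 0.5
```

```bash
cat >>h.py <<'E'
def fx(p):
    c,s=np.cos(Q[2]),np.sin(Q[2]);d=p[:2]-Q[:2];return np.round([c*d[0]+s*d[1],-s*d[0]+c*d[1],p[2]],1)
E
python3 - <<'E'
from h import *
from workcell import state
s=state();print(fx(s["eef_pos"]),s["wrist_force"]);go(f2w([[-45,-40,34]],Q),.235)
E
```

```text
[-43.8 -58.9  36.6] [ 0.75441566 -0.61510937 -0.13875319]
shift [-0.006  0.013  0.095]
turn [-0.0002  0.0003  0.0001]
[475.3 -71.   36.6] F [ 0.8 -0.6 -0.1] t 4.1 q7 0.5957044570987182 grip 0.5307609361864196
```

>>> {"method": "move_arm", "body": {"moves": [[[-0.005,0.01,0.02],[0,0,0]],[[-0.005,0.01,0.04],[0,0,0]],[[-0.005,0.01,0.06],[0,0,0]],[[-0.005,0.01,0.08],[0,0,0]],[[-0.005,0.01,0.09],[0,0,0]],[[-0.005,0.01,0.1],[0,0,0]],[[-0.005,0.01,0.1],[0,0,0]]]}}

```text
time_s: 4.8
eef_pos: [469.6, -52.1, 34.4]
eef_rot: [[0.972, -0.0, -0.233], [0.233, 0.0, 0.972], [-0.0, -1.0, 0.0]]
wrist_force: [-0.8, 1.2, 0.6]
grip_width: -0.5
```

```bash
cat >snap.py <<'E'
import sys
from h import *
from workcell import state,capture
import cv2
s=state();print(fx(s["eef_pos"]),s["wrist_force"])
k=sys.argv[1]
a=capture("top")["img"][150:250,225:345];cv2.imwrite(f"pics/top{k}.png",cv2.resize(a,None,fx=6,fy=6,interpolation=cv2.INTER_CUBIC))
a=capture("scene")["img"][150:295,205:350];cv2.imwrite(f"pics/scene{k}.png",cv2.resize(a,None,fx=4,fy=4,interpolation=cv2.INTER_CUBIC))
E
python3 snap.py 2
```

```text
[-45.  -39.2  34.4] [-0.80309754  1.21294403  0.64936548]
```

View pics/top2.png

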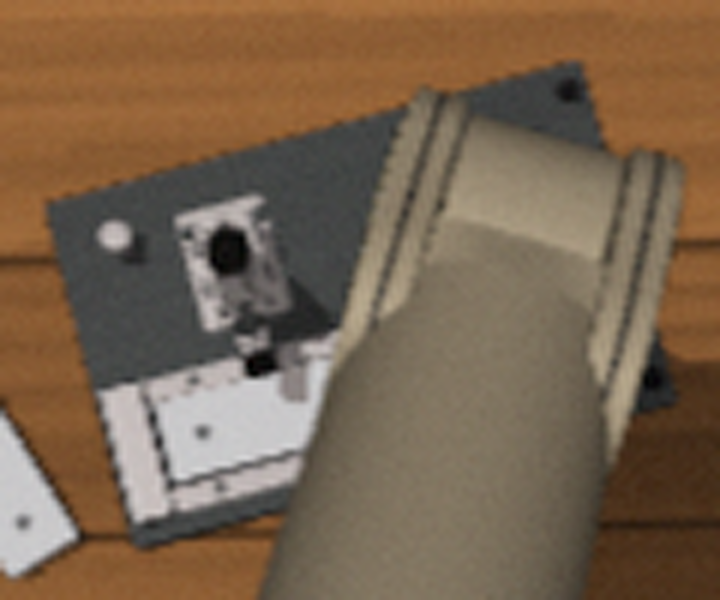

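>>> {"method": "move_arm", "body": {"moves": [[[0,0,0.01],[0,0,0]],[[0,0,0.015],[0,0,0]],[[0,0,0.02],[0,0,0]],[[0,0,0.02],[0,0,0]]]}}

```text
time_s: 5.3
eef_pos: [468.8, -48.6, 34.5]
eef_rot: [[0.972, 0.0, -0.233], [0.233, 0.0, 0.972], [0.0, -1.0, 0.0]]
wrist_force: [0.7, -1.1, 0.5]
grip_width: 0.1
```

>>> {"method": "move_arm", "body": {"moves": [[[0,0,0.005],[0,0,0]],[[0,0,0.01],[0,0,0]],[[0,0,0.01],[0,0,0]]]}}

```text
time_s: 5.6
eef_pos: [468.9, -48.0, 34.7]
eef_rot: [[0.973, 0.002, -0.232], [0.232, -0.002, 0.973], [0.001, -1.0, -0.002]]
wrist_force: [2.3, -6.4, -0.9]
grip_width: 0.3
```

>>> {"method": "move_arm", "body": {"moves": [[[0,0,0.01],[0,0,0]],[[0,0,0.015],[0,0,0]],[[0,0,0.015],[0,0,0]]]}}

```text
time_s: 5.9
eef_pos: [469.1, -47.7, 35.2]
eef_rot: [[0.973, 0.004, -0.23], [0.23, -0.005, 0.973], [0.003, -1.0, -0.006]]
wrist_force: [5.7, -16.5, -0.9]
grip_width: -0.3
```

```bash
python3 snap.py 3; python3 -c "
from h import *
go(f2w([[-45,-70,34]],Q),.235)"
```

```text
[-44.4 -34.8  35.2] [  5.67571755 -16.54125551  -0.88863047]
shift [-0.002  0.007 -0.176]
turn [ 0.0018 -0.0009  0.0009]
[469.1 -47.7  35.2] F [  5.1 -16.8  -0.5] t 6.0 q7 0.523548150043389 grip 0.08375418110980151
```

View pics/top3.png

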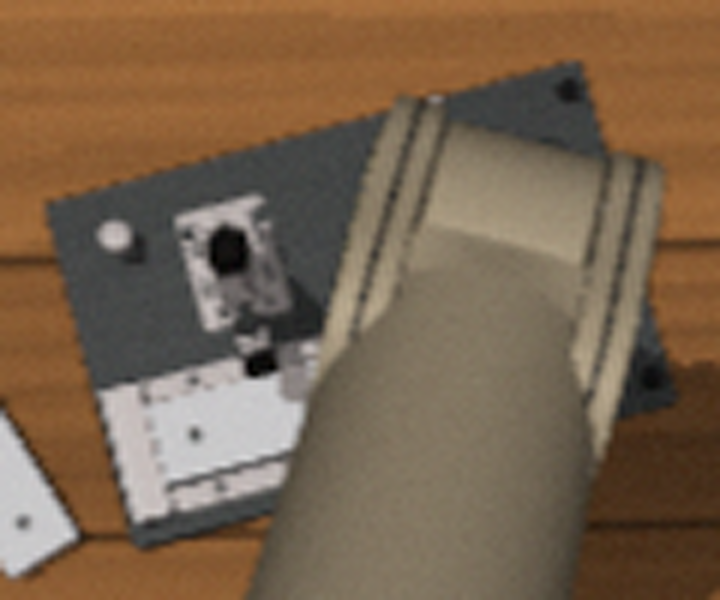

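View pics/scene3.png

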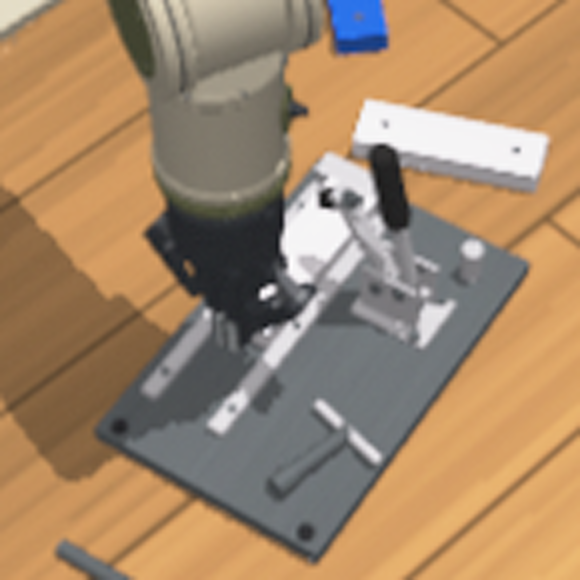

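The bar is home: motion stopped with about 16 N of reaction, and the picture shows no gap at the stop (crop (150,430)). The clamp is still open. I'll retract and rise.

>>> {"method": "move_arm", "body": {"moves": [[[0,0,-0.08],[0,0,0]],[[0,0,-0.18],[0,0,0]],[[0,0,-0.18],[0,0,0]],[[0,-0.25,-0.18],[0,0,0]],[[0,-0.5,-0.18],[0,0,0]],[[0,-0.75,-0.18],[0,0,0]],[[0,-1,-0.18],[0,0,0]],[[0,-1,-0.18],[0,0,0]]]}}

```text
time_s: 6.8
eef_pos: [478.7, -78.5, 240.0]
eef_rot: [[0.972, 0.009, -0.233], [0.233, 0.004, 0.972], [0.009, -1.0, 0.002]]
wrist_force: [-0.1, 0.1, -0.6]
grip_width: 0.1
```

```bash
python3 snap.py 4; python3 -c "
from h import *
go(f2w([[-40,55,236]],Q),.235-np.pi/2)"
```

```text
[-42.3 -67.  240. ] [-0.13853691  0.13614313 -0.60418219]
shift [ 0.023 -0.003  0.604]
turn [-1.000e-03  5.004e-01  1.000e-04]
[476.4 -77.8 235.1] F [-0.2  0.8 -0.8] t 6.9 q7 0.2949075036894313 grip -0.020659163380845603
```

View pics/scene4.png

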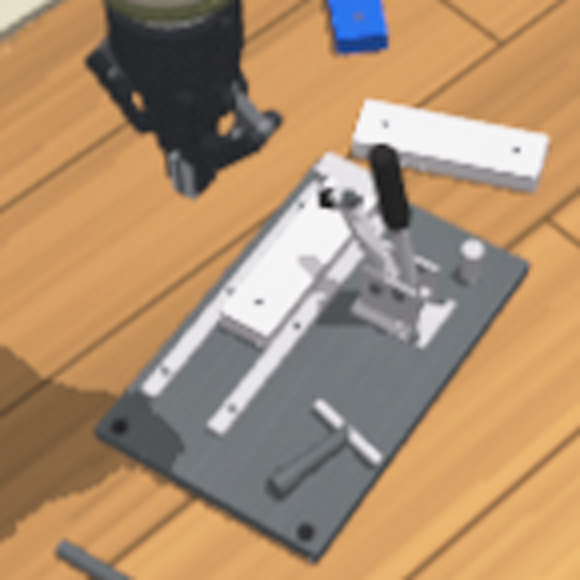

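>>> {"method": "move_arm", "body": {"moves": [[[0.02,0,0.1],[0,0.05,0]],[[0.02,0,0.2],[0,0.1,0]],[[0.02,0,0.3],[0,0.14,0]],[[0.02,0,0.4],[0,0.19,0]],[[0.02,0,0.5],[0,0.24,0]],[[0.02,0,0.6],[0,0.29,0]],[[0.02,0,0.6],[0,0.33,0]],[[0.02,0,0.6],[0,0.38,0]],[[0.02,0,0.6],[0,0.43,0]],[[0.02,0,0.6],[0,0.47,0]],[[0.02,0,0.6],[0,0.5,0]],[[0.02,0,0.6],[0,0.5,0]]]}}

```text
time_s: 8.1
eef_pos: [451.0, 38.9, 232.9]
eef_rot: [[0.232, -0.003, 0.973], [-0.973, -0.001, 0.232], [0.001, -1.0, -0.003]]
wrist_force: [-0.2, -0.9, -0.8]
grip_width: -0.2
```

```bash
python3 - <<'E'
from h import *
def s4(p): return (np.array(p)+.5)/4-.5+[205,150]
for k in[[222,325],[268,347]]:print(fx(ray("scene",s4(k),35)))
go(f2w([[-40,55,163]],Q),.235-np.pi/2)
E
```

```text
[-55.4 -36.1  35. ]
[-18.7 -34.1  35. ]
shift [-0.007  0.349  0.011]
turn [ 0.001  -0.0004  0.0002]
[451.   38.9 232.9] F [-0.2 -0.9 -0.8] t 8.1 q7 -1.582130365233946 grip -0.16578330636125396
```

```bash
python3 snap.py 5; python3 - <<'E'
import cv2
a=cv2.imread("pics/scene4.png")[140:380,180:400];cv2.imwrite("pics/s4z.png",cv2.resize(a,None,fx=2.4,fy=2.4,interpolation=cv2.INTER_CUBIC))
E
```

```text
[-41.9  53.6 232.9] [-0.22678093 -0.91541438 -0.83078051]
```

View pics/top5.png

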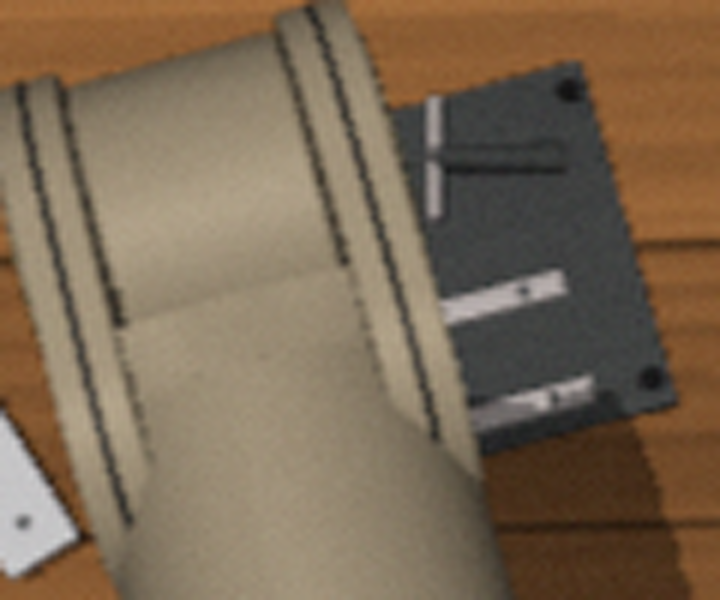

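View pics/s4z.png

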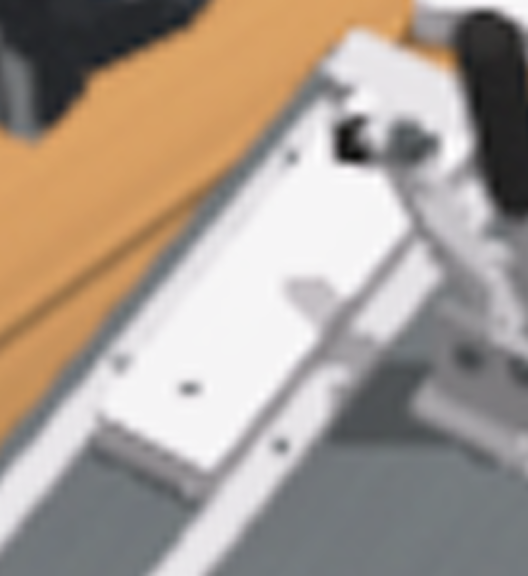

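View pics/top4.png

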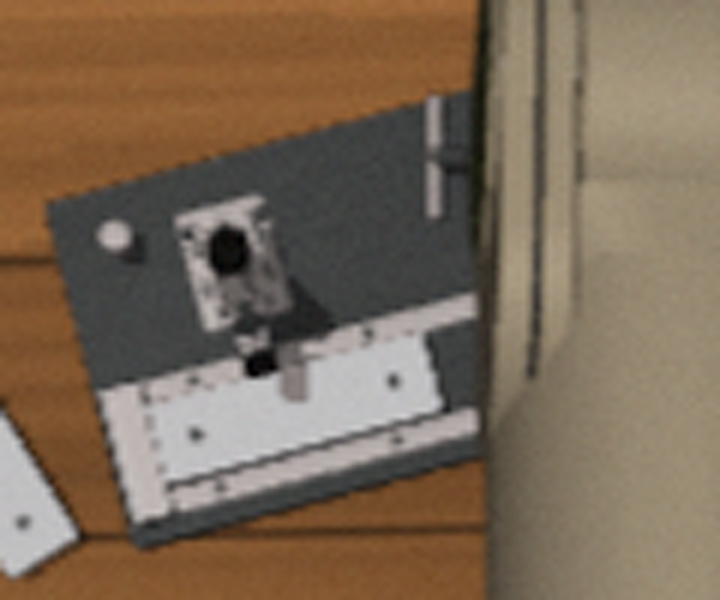

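The top view shows the bar's -y end has moved about 45 mm and its +y end is flush, so it's home. Next I'll lower beside the grip.

>>> {"method": "move_arm", "body": {"moves": [[[-0.007,0.17,0],[0,0,0]],[[-0.007,0.35,0],[0,0,0]],[[-0.007,0.35,0.06],[0,0,0]],[[-0.007,0.35,0.12],[0,0,0]],[[-0.007,0.35,0.12],[0,0,0]]]}}

```text
time_s: 8.7
eef_pos: [475.4, 46.1, 163.8]
eef_rot: [[0.236, -0.001, 0.972], [-0.972, -0.001, 0.235], [0.001, -1.0, -0.001]]
wrist_force: [0.7, -1.0, 0.3]
grip_width: -0.0
```

```bash
python3 snap.py 6; python3 -c "
from h import *
go(f2w([[-5,55,163],[19,55,163],[41,55,162],[60.5,55,157],[79,55,150],[95,55,138]],Q),.235-np.pi/2)"
```

```text
[-16.5  54.9 163.8] [ 0.73078859 -0.96991036  0.33675346]
shift [-0.002  0.005  0.062]
shift [-0.002  0.005  0.182]
shift [-0.001  0.01   0.292]
shift [-0.001  0.035  0.39 ]
shift [-0.001  0.07   0.483]
shift [-0.001  0.13   0.563]
turn [0.0004 0.0004 0.0002]
[474.5  45.6 164. ] F [ 0.   0.1 -0.9] t 8.8 q7 -1.4775972065792724 grip 0.03770652289646815
```

View pics/scene6.png

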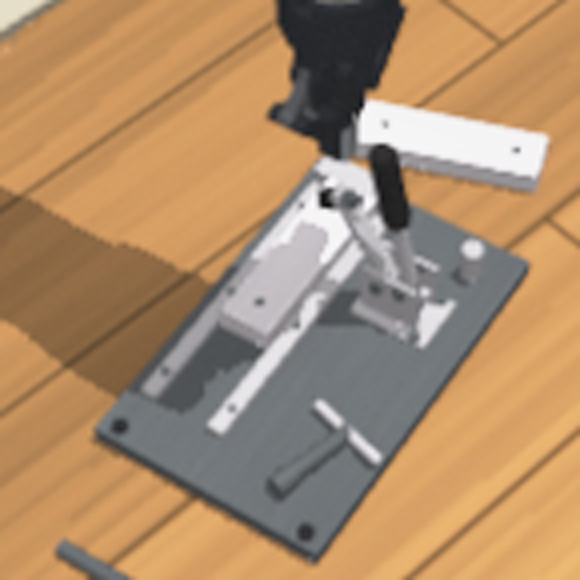

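>>> {"method": "move_arm", "body": {"moves": [[[0,0.005,0.06],[0,0,0]],[[0,0.005,0.11],[0,0,0]],[[0,0.005,0.16],[0,0,0]],[[0,0.005,0.21],[0,0,0]],[[0,0.007,0.25],[0,0,0]],[[0,0.01,0.29],[0,0,0]]]}}

```text
time_s: 9.4
eef_pos: [530.0, 59.2, 162.5]
eef_rot: [[0.234, -0.003, 0.972], [-0.972, 0.001, 0.234], [-0.001, -1.0, -0.003]]
wrist_force: [-7.4, -0.6, 5.4]
grip_width: 0.1
```

```bash
python3 snap.py 7; python3 -c "
from h import *
go(f2w([[60.5,55,157],[79,55,150],[95,55,138],[109,55,123],[119.5,55,105.5]],Q),.235-np.pi/2)"
```

```text
[ 39.7  55.  162.5] [-7.37221774 -0.58736385  5.37990445]
shift [-0.     0.027  0.102]
shift [-0.     0.061  0.195]
shift [0.    0.121 0.275]
shift [0.    0.196 0.345]
shift [0.    0.283 0.398]
turn [ 0.0008  0.0003 -0.0002]
[530.4  59.3 162.4] F [-6.4  0.9  5.8] t 9.5 q7 -1.375446369010267 grip -0.051720346969491016
```

View pics/scene7.png

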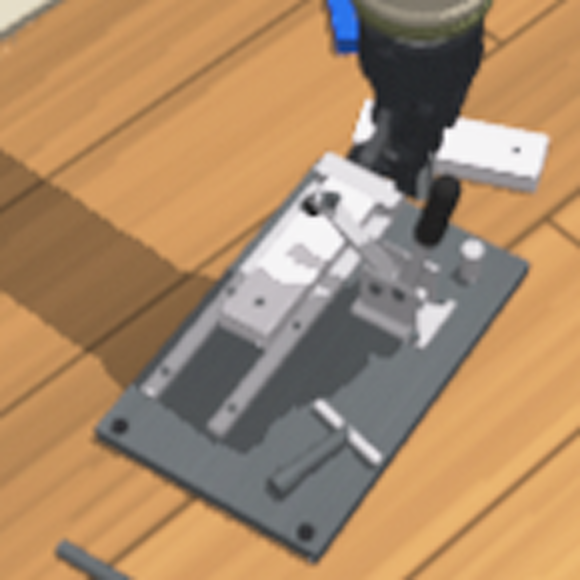

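The handle is swinging over with about 8 N of reaction. I'll keep following the arc.

>>> {"method": "move_arm", "body": {"moves": [[[0,0.013,0.05],[0,0,0]],[[0,0.027,0.1],[0,0,0]],[[0,0.043,0.15],[0,0,0]],[[0,0.063,0.197],[0,0,0]],[[0,0.09,0.24],[0,0,0]],[[0,0.123,0.28],[0,0,0]]]}}

```text
time_s: 10.1
eef_pos: [586.6, 72.5, 137.5]
eef_rot: [[0.233, 0.001, 0.972], [-0.972, 0.0, 0.233], [-0.0, -1.0, 0.001]]
wrist_force: [0.3, 0.4, 0.1]
grip_width: -0.0
```

```bash
python3 snap.py 8; python3 -c "
from h import *
go(f2w([[103,55,131],[109.5,55,123],[115,55,114.5],[119.5,55,105.5]],Q),.235-np.pi/2)"
```

```text
[ 97.9  54.8 137.5] [0.30577598 0.40762051 0.05849207]
shift [-0.     0.029  0.026]
shift [-0.     0.069  0.059]
shift [-0.     0.112  0.086]
shift [-0.     0.157  0.109]
turn [0.0001 0.0002 0.0002]
[586.5  72.7 136.8] F [-0.4 -0.8  0.3] t 10.2 q7 -1.3036049400366274 grip -0.12710113783263904
```

View pics/scene8.png

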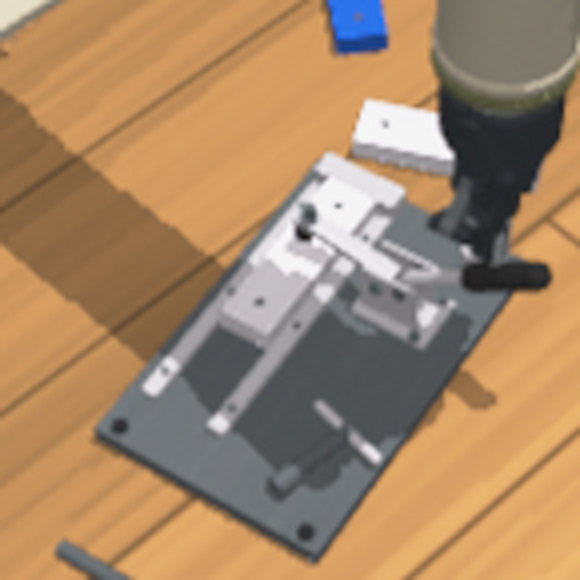

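>>> {"method": "move_arm", "body": {"moves": [[[0,0.029,0.026],[0,0,0]],[[0,0.069,0.059],[0,0,0]],[[0,0.112,0.086],[0,0,0]],[[0,0.157,0.109],[0,0,0]],[[0,0.157,0.109],[0,0,0]]]}}

```text
time_s: 10.7
eef_pos: [607.1, 77.4, 106.7]
eef_rot: [[0.233, -0.002, 0.973], [-0.973, 0.0, 0.233], [-0.001, -1.0, -0.001]]
wrist_force: [-7.9, 0.7, 13.5]
grip_width: 0.1
```

```bash
python3 snap.py 9
```

```text
[118.9  54.8 106.7] [-7.8862015   0.73544337 13.47508006]
```

View pics/scene9.png

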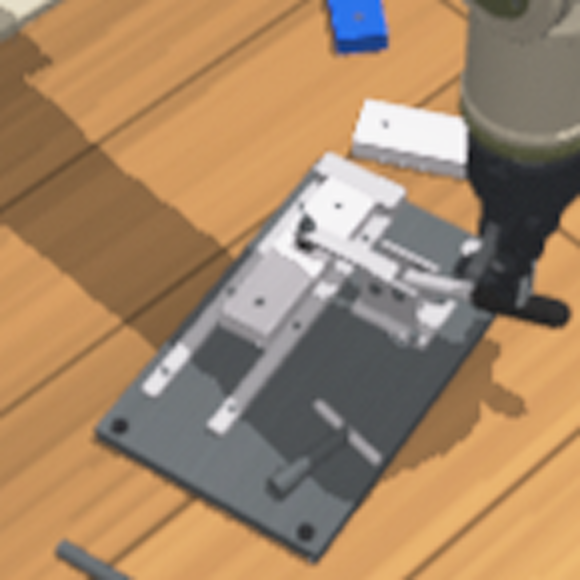

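There's firm resistance at the lock position. I'll withdraw straight up.

>>> {"method": "move_arm", "body": {"moves": [[[0,-0.05,-0.02],[0,0,0]],[[0,-0.2,-0.05],[0,0,0]],[[0,-0.45,-0.05],[0,0,0]],[[0,-0.7,-0.05],[0,0,0]],[[0,-0.7,-0.3],[0,0,0]],[[0,-0.7,-0.55],[0,0,0]],[[0,-0.7,-0.8],[0,0,0]],[[0,-0.7,-1],[0,0,0]],[[0,-0.7,-1],[0,0,0]],[[0,-0.7,-1],[0,0,0]]]}}

```text
time_s: 11.8
eef_pos: [412.3, 31.0, 247.2]
eef_rot: [[0.233, 0.002, 0.972], [-0.972, 0.004, 0.233], [-0.003, -1.0, 0.003]]
wrist_force: [0.6, 0.0, 0.4]
grip_width: -0.2
```

```bash
python3 snap.py 10
```

```text
[-81.3  54.9 247.2] [0.61488657 0.00997174 0.35989928]
```

View pics/scene10.png

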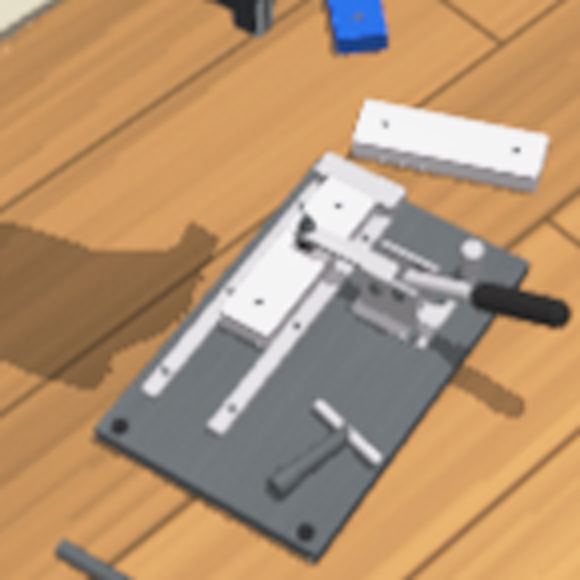

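```bash
python3 - <<'E'
from h import *
for th in(1.05,1.2):
    u=np.array([np.sin(th),0,np.cos(th)]);P=np.array([[40,55,55]+u*r for r in(52,118)])
    print(th,(proj("scene",f2w(P,Q))-[205,150]+.5)*4-.5)
E
python3 - <<'E'
from workcell import close_job
close_job()
E
```

```text
1.05 [[469.57359676 284.91205715]
 [547.94845254 293.92092275]]
1.2 [[473.46220674 293.28894978]
 [556.46411392 313.41513342]]
the job is handed in; nothing more can be done
```

The bar is home against the end stop and the clamp handle is locked over it. I handed the job in at about 12 s of the 48 s allowed. `close_job` gave no verdict, so I don't have an official result.

- **Bar:** I pushed it about 45 mm with closed fingertips until motion stopped at about 17 N. The top view showed no gap at the stop. One corner I misread in the scene view put it about 10 mm short; the top-view travel of about 45 mm and a closer look settled that it was home.
- **Clamp:** I pushed the handle along its arc, with about 9 N of reaction early on. The force dropped to zero past the dead point, and then it met firm resistance of about 15 N at the end of its travel.
- **Last check:** After I withdrew, the last picture showed the handle still down. The grip end at crop pixel (557,313) matches the locked position predicted at (556,313). The pad was down on the bar, the bar had not moved, the nearby bystanders were in place, and the gripper was clear of everything.
- **Not measured:** I could not measure the pad force directly. I only looked at the bystanders near the fixture in the cropped pictures after the moves, not the hammer, oil bottle or brush.

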